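# Unlock the storeroom strongbox

### The arm

A 6-joint arm with a two-finger parallel gripper is mounted at the origin on the work surface. World frame = base frame: x ahead of the robot, y to its left, z up, the work surface at z = 0. Lengths are in m, angles in rad, forces in N, time in s.
With the tool pointing down it reaches from about 0.425 to 0.95 m from the base axis. Payload 14.7 kg.
Tool frame: the origin (TCP) lies between the finger pads; the fingertips stand 19 mm ahead of it and the grasp point (between the pads) is the TCP (arm.tip_reach is the distance from the TCP to the fingertips, in m); x points along the fingers, y is the direction in which the jaws open and shut, and the axes are right-handed (so a half turn about x gives the same grasp; the last joint's range is limited). The gripper opens to 85 mm and grips with 20 to 120 N. Pads are 22 mm wide; open, the fingers measure 114 mm over their backs; the gripper's body (76 mm by 85 mm) begins 54 mm behind the grasp point. The pads swing forward as they close: fully open they stand 13 mm farther back than shut.
Start: joints at [-1.191, 0.48, 1.596, -0, 1.065, -0.047], TCP at [0.269, -0.592, 0.25] pointing down, gripper open.
Joint ranges: [-2.75, 2.75], [-0.82, 2.05], [0.23, 2.67], [-1.56, 4.7], [0.09, 2.69], [-2.92, 2.92]. Speed limits (rad/s): [1.89, 1.89, 2.39, 3.01, 3.01, 3.01].

### API

Orientations are given as a unit quaternion [w, x, y, z].
In Python, from workcell import status, capture, camera_params, job, arm gives the robot as it stands.
- The arm moves only by the shell command python3 -m inch 'ROWS' [FORCE]. ROWS is JSON, a list of rows, each a list of 5 numbers: the gripper's target within -1 to 1 (shut at 1, half-way at 0, fully open at -1), then the shift along the tool's x, y, z in m, then the turn about the tool's x in degrees. A call has 1 to 8 rows; each row shifts and turns the pose as measured when the row begins, along the tool's axes as they then stand; what a row does not reach is not made up. A row lasts 1/10 s, in which the tool goes at most 50 mm and 8.59 degrees, less where a joint would pass 70% of its speed; a pose out of reach is approached as far as the arm can. A call is refused whole if a number of a shift passes 0.05 or a number of a turn 8.59, either way. A call with a gripper value outside its range is refused whole. The fingers move at their own pace and stop on an object; FORCE is the grip in N (left out, the last holds). Time passes only in rows, so rows that do not move let the fingers close. It gives the time, the measured TCP pose, the force and the opening at its end, in the units of the state.
- status.state(): the state, without advancing time (a new reading comes with each control period).
- capture(name): name is "side" or "top" or "wrist"; returns the picture (480x640x3 uint8, red, green, blue); there is no depth.
- camera_params(name): a dict with "fx", "fy", "cx", "cy" (pixels), "R" (3x3) and "t" (3): a world point X has camera coordinates R X + t. Camera axes: x right, y down, z forward; pixel columns grow to the right and rows downward; lengths in m; the calibration is good to about 2 mm. A picture is of the moment at which its call begins: read the wrist's pose just before it. camera_params takes no time and is no camera call; for the wrist camera it gives the pose at the moment of the call.
- job.sign_off(): hands the job in, once; it reports no verdict.
The state is a dict: "t": time; "joints": joint angles; "joint_vel": joint speeds; "tau": joint torques, N m; "position": TCP position; "ee_rot": TCP orientation; "wrist_force": force on the tool from outside, world axes, zero at the start; "torque": the same for the moment, N m; "finger_gap": finger opening in m.
Only numpy, scipy, OpenCV 4.12 (cv2) and the standard library are available. Lean on these libraries where they do the work, as an engineer would, in place of code of your own. Each camera call takes 0.05 s, during which the arm holds its last target.

### The job

Unlock the strongbox on the storeroom desk: set its left dial to 3 and its right dial to 8 (left and right as seen from the robot), then slide the bolt by its handle fully back, away from the robot, out of its keeper, and leave it so. Leave the things standing around the strongbox where they are.

Things in the scene. Friction and masses are not known exactly. Their poses are not given: they have to be found in the camera images.
- strongbox: Grey steel top-opening strongbox bolted to the desk: 290 mm deep (x), 340 mm wide (y), top 130 mm above the desk; yawed up to 20 degrees. Origin: centre of its underside. x points from the front (bolt, facing the robot) to the back (hinges), y to its left. Its lid is shut, stays shut by its own weight, and need not be raised. Fixed; it carries the lock case, both dials and the bolt.
- lock_case (a point): Centre of the top of the flat aluminium lock case on the lid, 112 x 250 mm, 154 mm above the desk, at strongbox x +34 mm, y 0. In front of it on the middle line lie the bolt's two guides (tops 155 mm above the desk, at x -98 and -34 mm) and, on the front edge, its keeper (top 158 mm, at x -124 mm). Each dial's index mark is a white bar on the case, in front of the dial (its -x side).
- dial_left_top (a point): Centre of the top of the left dial's grip, 196 mm above the desk, on the dial's upright axis (strongbox x +45, y +80 mm). The grip is a round knurled steel knob, 42 mm across, standing 34 mm above a black numbered skirt 76 mm across (top 162 mm above the desk). Its axes turn with the dial: -x points to the digit 0, which a black line on the grip's top marks too.
- dial_right_top (a point): The same point of the right dial (strongbox x +45, y -80 mm), which is of the same make and size.
- dial_left (a joint): Turn of the left dial, rad, growing anticlockwise seen from above. White digits 0 to 9 stand every 36 degrees, clockwise, on the skirt; digit n is at the index mark at n x 0.628 rad (3 at 1.885). A whole turn more or less is the same. No detents or stops; friction of 0.06 N m keeps it where it is left. The lock takes a digit within 0.15 rad. It starts 0.7 to 2.2 rad off.
- dial_right (a joint): Turn of the right dial in rad, counted the same way (8 at 5.027). Also starts 0.7 to 2.2 rad from its code, and the lock takes the digit within 0.15 rad.
- bolt_handle (a point): Top centre of the bolt's handle, 192 mm above the desk: an upright black round grip, 18 mm across and 36 mm tall, on a round steel bolt 14 mm across whose axis is 142 mm above the desk. Bolted shut, it stands at strongbox x -78 mm, y 0.
- bolt (a joint): Slide of the bolt in m: 0 is bolted shut, its nose in the keeper; 0.022 is fully back against its stop, along the strongbox's +x. It takes about 3 N and stays where it is left. Unless both dials show their digits, prongs inside the case meet the dials' gate wheels after 2 to 5 mm and the bolt goes no farther.
- mug: White mug, 82 mm in diameter, 95 mm tall, beside the strongbox; origin at the centre of its underside. Bystander.
- spray_can: Spray can, 64 mm in diameter, 170 mm tall, beside the strongbox; origin at the centre of its underside. Bystander.
- oil_filter: White spin-on oil filter, 76 mm in diameter, 91 mm tall, beside the strongbox; origin at the centre of its underside. Bystander.
- tape_roll: Roll of packing tape lying flat, 110 mm in diameter, 48 mm tall, beside the strongbox; origin at the centre of its underside. Bystander.

How it is judged:
At the end, for the whole second after the job is handed in: The bolt is back by more than 18 mm of its 22 mm travel, and the dials stand at 3 (left) and 8 (right), each within 0.2 rad (whole turns do not matter) (value of joint bolt above 0.018 m and (value of joint dial_left between 1.685 and 2.085 rad or value of joint dial_left between -4.598 and -4.198 rad or value of joint dial_left between 7.968 and 8.368 rad) and (value of joint dial_right between 4.827 and 5.227 rad or value of joint dial_right between -1.457 and -1.057 rad or value of joint dial_right between 11.11 and 11.51 rad)); the robot touches nothing.
It fails at once if a thing standing around the strongbox is shifted by more than 40 mm or knocked over (distance of any of mug, spray_can, oil_filter, tape_roll from where it was at the start of the episode above 0.04 m or angle between any of mug, spray_can, oil_filter's own z axis and vertical above 0.6 rad).
It also fails if it takes over 67 s, if anything falls off the work surface, if the arm or the gripper's body presses on something with over 40 N, if the wrist force passes 120 N, or if a joint passes its speed limit or range.

## Working session

There is one attempt and no reset: what is moved stays moved. The work goes in short steps, Python scripts to look and compute and a shell command to move; the robot and the scene stay as the last step left them, time stands still between calls to the robot, and variables do not carry over. Pictures are saved under pics/ and viewed, and the job is handed in when it is done.

```bash
ls; mkdir -p pics
python3 - <<'E'
from workcell import status,capture,camera_params,arm
import cv2,numpy as np
print(status.state())
for n in("top","side","wrist"):
    p=camera_params(n); print(n,{k:np.round(v,4).tolist() for k,v in p.items()})
    cv2.imwrite(f"pics/{n}0.png",capture(n)[:,:,::-1])
E
```

```text
pics
{'t': 0.0, 'joints': array([-1.19062007e+00,  4.80840067e-01,  1.59684434e+00,  8.02266180e-06,
        1.06507431e+00, -4.65812867e-02]), 'joint_vel': array([-6.69154246e-05, -1.59595566e-04, -2.83568823e-04, -1.81671716e-05,
        5.45615964e-04, -1.03155865e-03]), 'tau': array([-4.17458155e-03, -9.50650549e+01, -4.30187058e+01,  1.54387982e-05,
        1.24359276e-02,  1.11436420e-04]), 'position': array([ 0.26894584, -0.59134952,  0.24967803]), 'ee_rot': array([-0.1493309 , -0.69100448, -0.15014482,  0.69113648]), 'wrist_force': array([ 0.9578833, -0.2740493, -0.1559964]), 'torque': array([ 0.04821284,  0.08195944, -0.0029185 ]), 'finger_gap': 0.08518471445518756}
top {'fx': 613.3639, 'fy': 613.3639, 'cx': 314.4944, 'cy': 233.7603, 'R': [[0.013, -0.9996, 0.0239], [-0.994, -0.0155, -0.1086], [0.1089, -0.0224, -0.9938]], 't': [0.0147, 0.5785, 1.2598]}
side {'fx': 472.4478, 'fy': 472.4478, 'cx': 323.7086, 'cy': 236.0446, 'R': [[-0.9975, -0.0709, -0.0012], [-0.0465, 0.6672, -0.7434], [0.0535, -0.7415, -0.6689]], 't': [0.5563, 0.1111, 1.1613]}
wrist {'fx': 419.4773, 'fy': 419.4773, 'cx': 314.231, 'cy': 243.0537, 'R': [[0.415, -0.9098, -0.0017], [-0.861, -0.3933, 0.3225], [-0.2941, -0.1324, -0.9466]], 't': [-0.6496, -0.0428, 0.3805]}
```

View pics/top0.png

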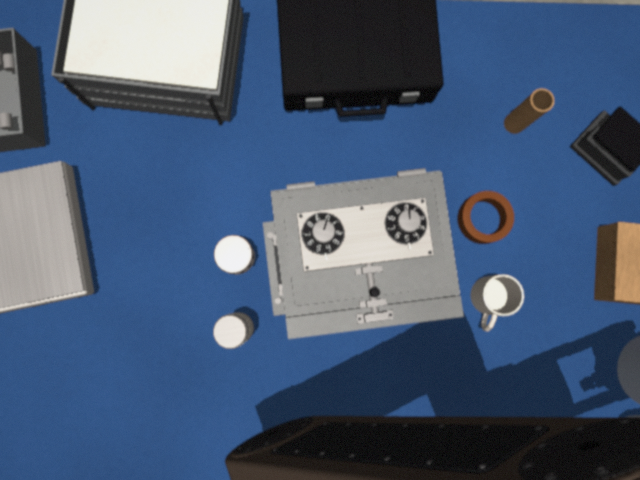

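View pics/side0.png

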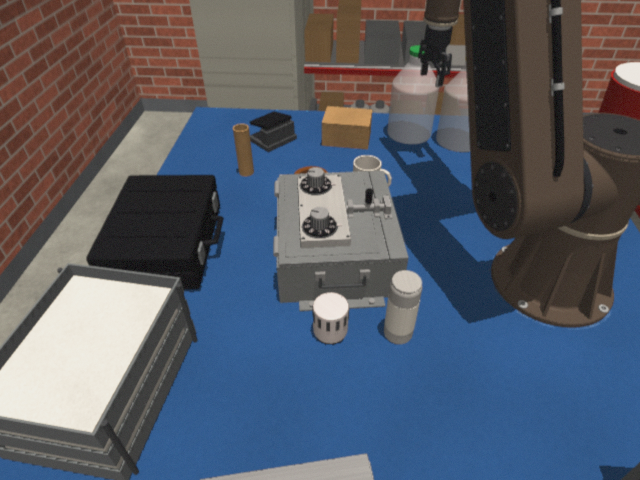

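View pics/wrist0.png

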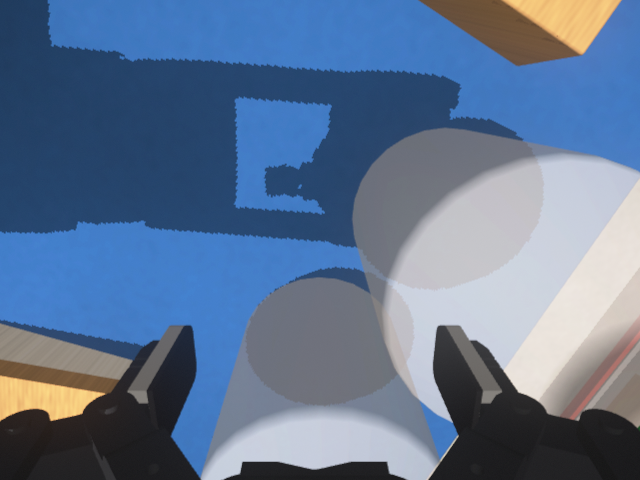

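Run:
```python
import cv2
a=cv2.imread("pics/top0.png")
c=a[190:275,290:440]; cv2.imwrite("pics/topc.png",cv2.resize(c,None,fx=5.3,fy=5.3,interpolation=cv2.INTER_CUBIC))
c=a[250:340,270:470]; cv2.imwrite("pics/topd.png",cv2.resize(c,None,fx=4,fy=4,interpolation=cv2.INTER_CUBIC))
```

```text
(no output)
```

View pics/topc.png

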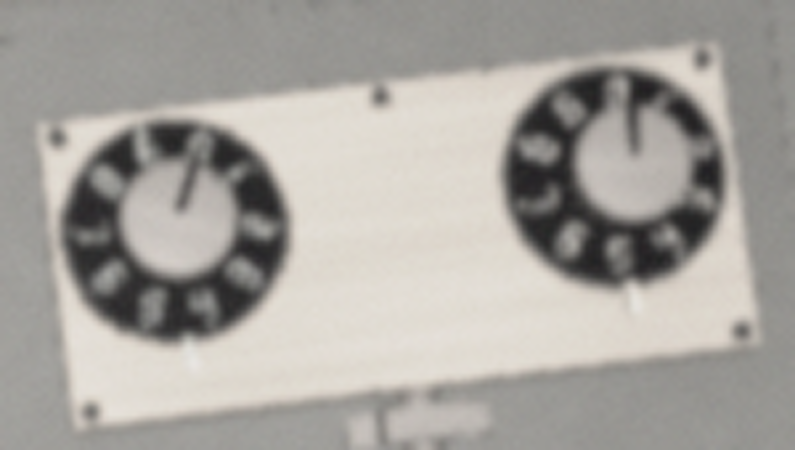

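View pics/topd.png

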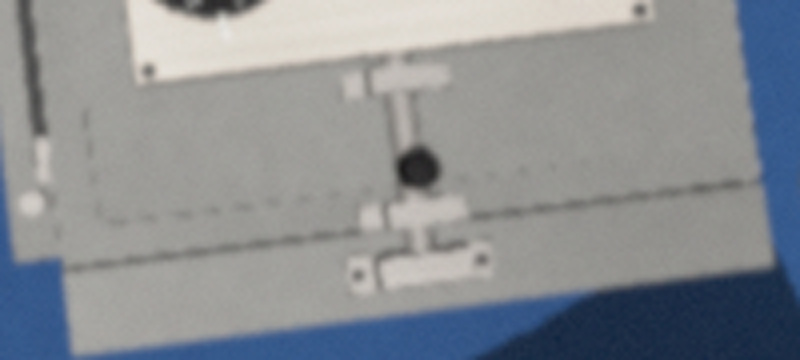

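```bash
cat > h.py <<'E'
import numpy as np
from workcell import status,capture,camera_params
def ray(p,uv,z):
    R=np.array(p["R"]);t=np.array(p["t"])
    d=R.T@np.array([(uv[0]-p["cx"])/p["fx"],(uv[1]-p["cy"])/p["fy"],1.]);c=-R.T@t
    return c+d*(z-c[2])/d[2]
def proj(p,X):
    c=np.array(p["R"])@np.array(X)+np.array(p["t"]);return np.array([p["fx"]*c[0]/c[2]+p["cx"],p["fy"]*c[1]/c[2]+p["cy"]])
E
python3 - <<'E'
from h import *
p=camera_params("top")
C=lambda x,y:(290+x/5.3,190+y/5.3)
D=lambda x,y:(270+x/4,250+y/4)
pts={"L":(C(176,230),.162),"R":(C(613,177),.162),"Lg":(C(179,222),.196),"Rg":(C(634,165),.196),"L0":(C(200,150),.196),"R0":(C(632,90),.196),"Li":(C(192,352),.154),"Ri":(C(634,298),.154),"H":(D(418,165),.192),"keep":(D(432,266),.158),
"c1":(C(38,122),.154),"c2":(C(717,44),.154),"c3":(C(762,345),.154),"c4":(C(76,430),.154)}
P={k:ray(p,*v) for k,v in pts.items()}
for k,v in P.items(): print(k,np.round(v,4))
mod={"L":(.045,.08),"R":(.045,-.08),"H":(-.078,0),"keep":(-.124,0),"c1":(.09,.125),"c2":(.09,-.125),"c3":(-.022,-.125),"c4":(-.022,.125)}
a=np.array([complex(*mod[k]) for k in mod]);b=np.array([complex(*P[k][:2]) for k in mod])
am,bm=a.mean(),b.mean();s=np.vdot(a-am,b-bm)/np.vdot(a-am,a-am).real
print("scale",abs(s),"yaw",np.angle(s,deg=True));y=s/abs(s);o=bm-y*am;print("origin",o);print("res mm",dict(zip(mod,np.round((b-y*a-o)*1e3,1))))
for n,yy in (("L",.08),("R",-.08)):
    c=y*complex(.045,yy)+o; print(n,"axis",c, "handle",y*complex(-.078,0)+o)
    for g in (P[n+"g"],):
        v=complex(*(P[n+"0"]-P[n+"g"])[:2]); ang=(np.angle(v)-np.angle(-y))%(2*np.pi); print("dial from grip",ang,ang/.6283)
    v=complex(*P[n+"0"][:2])-c; ang=(np.angle(v)-np.angle(-y))%(2*np.pi); print("dial from axis",ang,ang/.6283)
E
```

```text
L [0.5649 0.0094 0.162 ]
R [ 0.5865 -0.1472  0.162 ]
Lg [0.5639 0.0096 0.196 ]
Rg [ 0.5864 -0.1487  0.196 ]
L0 [0.5892 0.0026 0.196 ]
R0 [ 0.6128 -0.1481  0.196 ]
Li [0.5219 0.0029 0.154 ]
Ri [ 0.5437 -0.156   0.154 ]
H [ 0.4567 -0.0845  0.192 ]
keep [ 0.4103 -0.0953  0.158 ]
c1 [0.6041 0.0593 0.154 ]
c2 [ 0.6368 -0.1866  0.154 ]
c3 [ 0.5275 -0.2022  0.154 ]
c4 [0.4935 0.044  0.154 ]
scale 0.9909974078845912 yaw 7.915895391675945
origin (0.5320476688809401-0.07579907299772061j)
res mm {'L': np.complex128(-0.7-0.2j), 'R': np.complex128(-1.2+1.6j), 'H': np.complex128(1.9+2.1j), 'keep': np.complex128(1-2.4j), 'c1': np.complex128(0.2-1.1j), 'c2': np.complex128(-1.6+0.6j), 'c3': np.complex128(0.5j), 'c4': np.complex128(0.4-1j)}
L axis (0.5656013303458512+0.009636000609657622j) handle (0.4547909079252276-0.08654118110702054j)
dial from grip 2.732847559065438 4.349590257942763
dial from axis 2.714983852168859 4.321158446870697
R axis (0.5876364239033897-0.14883940647898353j) handle (0.4547909079252276-0.08654118110702054j)
dial from grip 3.0260782406619775 4.816295146684669
dial from axis 3.033444308961851 4.828018954260466
```

```bash
cat >> h.py <<'E'
from scipy.spatial.transform import Rotation as Ro
def toolR(s=None):
    s=s or status.state();q=s["ee_rot"];return Ro.from_quat([q[1],q[2],q[3],q[0]]).as_matrix()
def go(X):
    s=status.state();R=toolR(s);print("t",round(s["t"],2),"pos",np.round(s["position"],4),"gap",round(s["finger_gap"],4),"F",np.round(s["wrist_force"],1),"j",np.round(s["joints"],2))
    print("tool y in world",np.round(R[:,1],3),"z",np.round(R[:,2],3),"x",np.round(R[:,0],3),"need tool mm",np.round(R.T@(np.array(X)-s["position"])*1e3,1))
E
python3 - <<'E'
from h import *
from workcell import arm
print([a for a in dir(arm) if a[0]!='_'],arm.tip_reach)
go([0.5656,0.0096,.33])
E
```

```text
['Unreachable', 'tip_reach'] 0.019
t 0.15 pos [ 0.269  -0.5914  0.2498] gap 0.0851 F [ 0.6 -0.6  0.4] j [-1.19  0.48  1.6   0.    1.07 -0.05]
tool y in world [ 0.414 -0.91  -0.001] z [-0.91  -0.414 -0.   ] x [-0.     0.001 -1.   ] need tool mm [ -79.8 -424.4 -518.8]
```

```bash
python3 -m inch '[[-1,-0.04,0,0,0],[-1,-0.04,0,0,0],[-1,0,-0.03,-0.036,0],[-1,0,-0.03,-0.036,0],[-1,0,-0.03,-0.036,0],[-1,0,-0.03,-0.036,0],[-1,0,-0.03,-0.036,0],[-1,0,-0.03,-0.036,0]]' 20 && python3 -c "
from h import *
go([0.5656,0.0096,.33])"
```

```text
t: 0.95
position: [0.392, -0.3342, 0.3309]
ee_rot: [-0.146, -0.692, -0.148, 0.692]
wrist_force: [1.0, 0.6, 1.8]
finger_gap: 0.0855
t 0.95 pos [ 0.392  -0.3342  0.3309] gap 0.0855 F [1.  0.6 1.8] j [-0.77  0.21  1.8   0.    1.14  0.39]
tool y in world [ 0.407 -0.914 -0.003] z [-0.914 -0.407 -0.   ] x [-0.001  0.003 -1.   ] need tool mm [   1.7 -243.5 -298.4]
```

```bash
python3 -m inch '[[-1,0,-0.03,-0.036,0],[-1,0,-0.03,-0.036,0],[-1,0,-0.03,-0.036,0],[-1,0,-0.03,-0.036,0],[-1,0,-0.03,-0.036,0],[-1,0,-0.03,-0.036,0],[-1,0,-0.03,-0.036,0],[-1,0,0,0,0]]'
python3 - <<'E'
from h import *
import cv2
go([0.5656,0.0096,.33])
p=camera_params("wrist");im=capture("wrist")
print(p)
cv2.imwrite("pics/w1.png",im[:,:,::-1])
for z in(.162,.196):print(proj(p,[.5656,.0096,z]))
E
```

```text
t: 1.75
position: [0.5414, -0.0218, 0.3316]
ee_rot: [0.147, 0.692, 0.149, -0.691]
wrist_force: [0.4, -0.8, 0.6]
finger_gap: 0.0858
t 1.75 pos [ 0.5414 -0.0218  0.3316] gap 0.0858 F [ 0.4 -0.8  0.6] j [-0.1   0.25  1.74  0.    1.15  1.05]
tool y in world [ 0.41  -0.912 -0.003] z [-0.912 -0.41  -0.002] x [ 0.     0.003 -1.   ] need tool mm [  1.7 -18.7 -35. ]
{'fx': 419.4772996367046, 'fy': 419.4772996367046, 'cx': 314.23101930003287, 'cy': 243.053678242755, 'R': array([[ 0.41059393, -0.91181078, -0.00370516],
       [-0.86308648, -0.3899573 ,  0.32095954],
       [-0.29409922, -0.12858616, -0.94708566]]), 't': array([-0.2413371 ,  0.39110105,  0.61370408])}
[287.77709226 173.10410359]
[284.3041933 182.0299111]
```

View pics/w1.png

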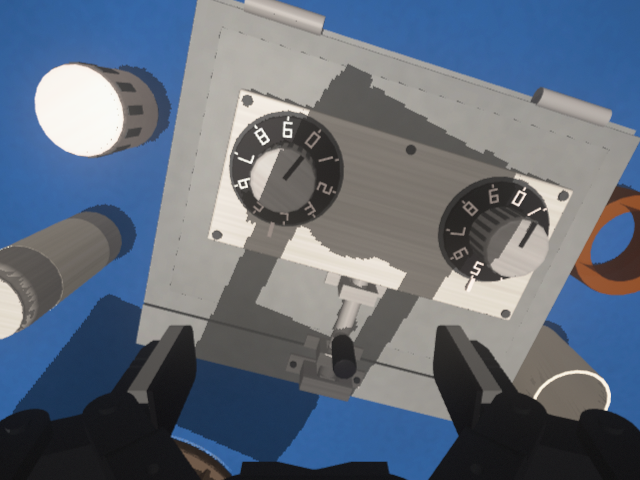

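Run:
```python
import cv2
a=cv2.imread("pics/w1.png")
cv2.imwrite("pics/w1a.png",cv2.resize(a[100:240,215:355],None,fx=4,fy=4,interpolation=cv2.INTER_CUBIC))
cv2.imwrite("pics/w1b.png",cv2.resize(a[165:305,430:570],None,fx=4,fy=4,interpolation=cv2.INTER_CUBIC))
```

```text
(no output)
```

View pics/w1a.png

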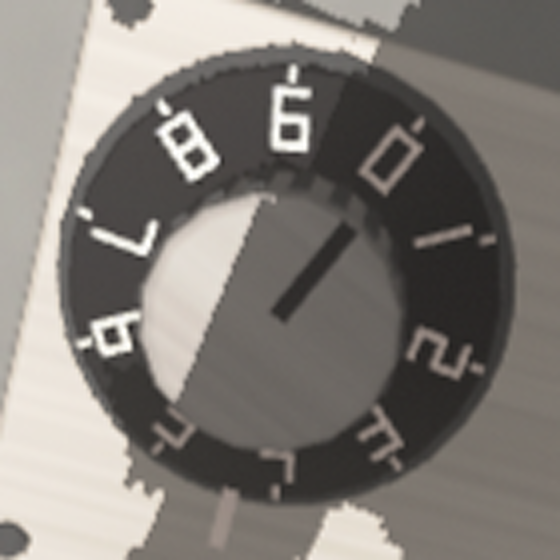

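View pics/w1b.png

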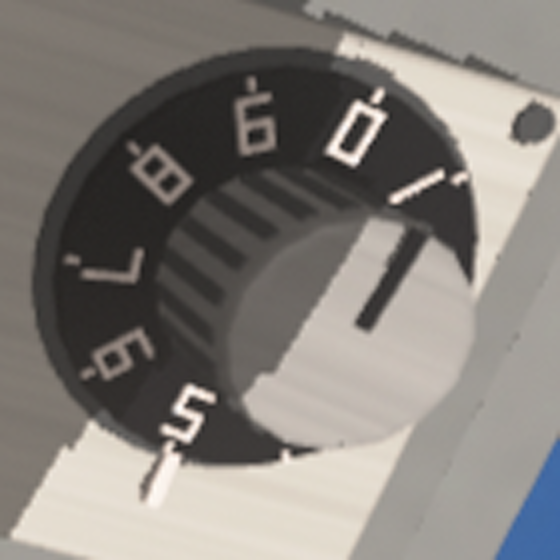

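Run:
```python
from h import *
p=camera_params("wrist")
A=lambda x,y:(215+x/4,100+y/4)
B=lambda x,y:(430+x/4,165+y/4)
L=ray(p,A(272,321),.196);R=ray(p,B(351,330),.196)
print("grips",L,R)
yaw=np.arctan2(*(L-R)[[0,1]]*[-1,1]);print("dist",np.linalg.norm(L-R),"yaw deg",np.degrees(yaw))
for c,z0,z1 in((L,A(280,318),A(350,228)),(R,B(366,326),B(420,235))):
    v=(ray(p,z1,.196)-ray(p,z0,.196))[:2];v2=(ray(p,z1,.196)-c)[:2]
    for w in(v,v2):print((np.arctan2(w[1],w[0])-np.radians(7.9)+np.pi)%(2*np.pi))
for n,uv in(("4L",A(277,492)),("iL",A(228,495)),("5L",A(155,453))):
    w=(ray(p,uv,.162)-L)[:2];print(n,(np.arctan2(w[1],w[0])-np.radians(7.9)+np.pi)%(2*np.pi))
print("handle",ray(p,(343,340),.192))
go([*L[:2],.33])
```

```text
grips [0.56519583 0.00879962 0.196     ] [ 0.58751865 -0.14797785  0.196     ]
dist 0.15835871078209185 yaw deg 8.103610925747702
2.754095175670852
2.7174793525633967
3.0460623238431666
2.941216382605199
4L 0.2182835638782734
iL 6.276036389395307
5L 5.888569658313102
handle [ 0.47592924 -0.07523264  0.192     ]
t 1.8 pos [ 0.5404 -0.0237  0.3314] gap 0.0854 F [-0.9  0.3 -1.1] j [-0.1   0.25  1.74  0.    1.15  1.05]
tool y in world [ 0.409 -0.912 -0.003] z [-0.912 -0.409 -0.   ] x [-0.001  0.003 -1.   ] need tool mm [  1.5 -19.4 -36. ]
```

```bash
python3 -m inch '[[-1,0.03,-0.019,-0.036,0],[-1,0.03,0,0,0],[-1,0.02,0,0,0],[-1,0,0,0,0]]' && python3 -c "
from h import *
go([0.5654,0.0092,.187])"
```

```text
t: 2.2
position: [0.5643, 0.0053, 0.2513]
ee_rot: [0.148, 0.692, 0.148, -0.691]
wrist_force: [-1.3, -0.7, -0.1]
finger_gap: 0.0854
t 2.2 pos [0.5643 0.0053 0.2513] gap 0.0854 F [-1.3 -0.7 -0.1] j [-0.05  0.36  1.79  0.    0.99  1.1 ]
tool y in world [ 0.409 -0.912 -0.001] z [-0.912 -0.409 -0.001] x [ 0.     0.001 -1.   ] need tool mm [64.3 -3.  -2.5]
```

```bash
python3 -m inch '[[-1,0.03,-0.003,-0.0025,0],[-1,0.018,0,0,0],[-1,0.01,0,0,0],[-1,0,0,0,0]]' && python3 -c "
from h import *
go([0.5654,0.0092,.187])"
```

```text
t: 2.6
position: [0.566, 0.0055, 0.1951]
ee_rot: [0.147, 0.693, 0.147, -0.691]
wrist_force: [0.0, -0.1, -0.4]
finger_gap: 0.0858
t 2.6 pos [0.566  0.0055 0.1951] gap 0.0858 F [ 0.  -0.1 -0.4] j [-0.04  0.43  1.85  0.    0.86  1.11]
tool y in world [ 0.406 -0.914  0.001] z [-0.914 -0.406 -0.003] x [ 0.003  0.    -1.   ] need tool mm [ 8.1 -3.6 -0.9]
```

```bash
python3 -m inch '[[-1,0.008,-0.004,-0.001,0],[-1,0,0,0,0],[-1,0,0,0,0]]' && python3 -c "
from h import *
go([0.5654,0.0092,.187])"
```

```text
t: 2.9
position: [0.5665, 0.009, 0.1892]
ee_rot: [0.147, 0.694, 0.146, -0.69]
wrist_force: [1.0, 0.0, -0.1]
finger_gap: 0.0855
t 2.9 pos [0.5665 0.009  0.1892] gap 0.0855 F [ 1.   0.  -0.1] j [-0.04  0.43  1.86  0.    0.85  1.12]
tool y in world [ 0.405 -0.914  0.002] z [-0.914 -0.405 -0.006] x [ 0.006  0.    -1.   ] need tool mm [ 2.2 -0.6  0.9]
```

Good. Close with 20 N.

```bash
python3 -m inch '[[0.3,0,0,0,0],[0.3,0,0,0,0],[0.3,0,0,0,0],[0.3,0,0,0,0],[0.3,0,0,0,0],[0.3,0,0,0,0]]' 20 && python3 -c "
from h import *
go([0.5654,0.0092,.187])"
```

```text
t: 3.5
position: [0.5658, 0.0119, 0.1915]
ee_rot: [0.145, 0.694, 0.147, -0.689]
wrist_force: [2.3, -4.1, -6.3]
finger_gap: 0.0413
t 3.5 pos [0.5658 0.0119 0.1915] gap 0.0413 F [ 2.3 -4.1 -6.3] j [-0.04  0.43  1.86  0.01  0.85  1.12]
tool y in world [ 0.405 -0.914 -0.001] z [-0.914 -0.405 -0.007] x [ 0.006  0.004 -1.   ] need tool mm [4.5 2.3 1.5]
```

```bash
python3 -m inch '[[0.3,0,0,0,8],[0.3,0,0,0,8],[0.3,0,0,0,8],[0.3,0,0,0,8],[0.3,0,0,0,8],[0.3,0,0,0,0]]' && python3 -c "
from h import *
go([0.5654,0.0092,.187]);y=toolR()[:,1];print(np.degrees(np.arctan2(y[1],y[0])))"
```

```text
t: 4.1
position: [0.5659, 0.0113, 0.1914]
ee_rot: [-0.11, 0.701, -0.107, -0.697]
wrist_force: [-0.9, 1.3, -0.5]
finger_gap: 0.0415
t 4.1 pos [0.5659 0.0113 0.1914] gap 0.0415 F [-0.9  1.3 -0.5] j [-0.04  0.43  1.86  0.    0.85  1.84]
tool y in world [-0.302 -0.953 -0.005] z [-0.953  0.302 -0.005] x [ 0.006  0.003 -1.   ] need tool mm [ 4.4  2.2 -0.2]
-107.59905419633736
```

```bash
python3 -m inch '[[0.3,0,0,0,7],[0.3,0,0,0,0],[0.3,0,0,0,0]]'
python3 - <<'E'
from h import *
import cv2
go([0.5654,0.0092,.187]);y=toolR()[:,1];print(np.degrees(np.arctan2(y[1],y[0])))
cv2.imwrite("pics/w2.png",capture("wrist")[:,:,::-1])
E
```

```text
t: 4.4
position: [0.5658, 0.0113, 0.1914]
ee_rot: [-0.148, 0.693, -0.145, -0.69]
wrist_force: [0.3, 1.5, -0.0]
finger_gap: 0.0412
t 4.4 pos [0.5658 0.0113 0.1914] gap 0.0412 F [ 0.3  1.5 -0. ] j [-0.04  0.43  1.86  0.    0.85  1.95]
tool y in world [-0.406 -0.914 -0.005] z [-0.914  0.406 -0.004] x [ 0.006  0.003 -1.   ] need tool mm [ 4.4  2.1 -0.4]
-113.92809281024194
```

View pics/w2.png

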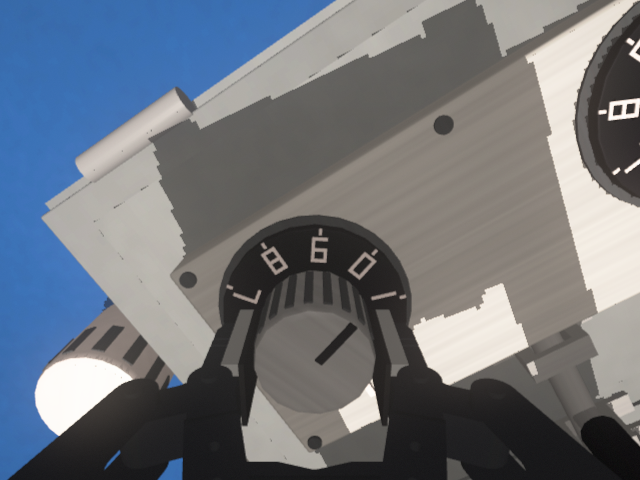

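```bash
python3 -m inch '[[-1,0,0,0,0],[-1,0,0,0,0],[-1,0,0,0,0],[-1,0,0,0,0],[-1,-0.04,0,0,0],[-1,-0.04,0,0,0],[-1,-0.02,0,0,0],[-1,0,0,0,0]]'
python3 - <<'E'
from h import *
import cv2
go([0.5875,-0.1485,.29])
R=toolR()
cv2.imwrite("pics/w3.png",capture("wrist")[:,:,::-1])
E
```

```text
t: 5.25
position: [0.5649, 0.0107, 0.2941]
ee_rot: [-0.145, 0.693, -0.142, -0.691]
wrist_force: [-0.3, 0.2, -1.6]
finger_gap: 0.0854
t 5.25 pos [0.5649 0.0107 0.2941] gap 0.0854 F [-0.3  0.2 -1.6] j [-0.04  0.32  1.74  0.    1.08  1.94]
tool y in world [-0.397 -0.918 -0.004] z [-0.918  0.397 -0.002] x [ 0.004  0.003 -1.   ] need tool mm [  3.7 137.2 -84. ]
```

View pics/w3.png

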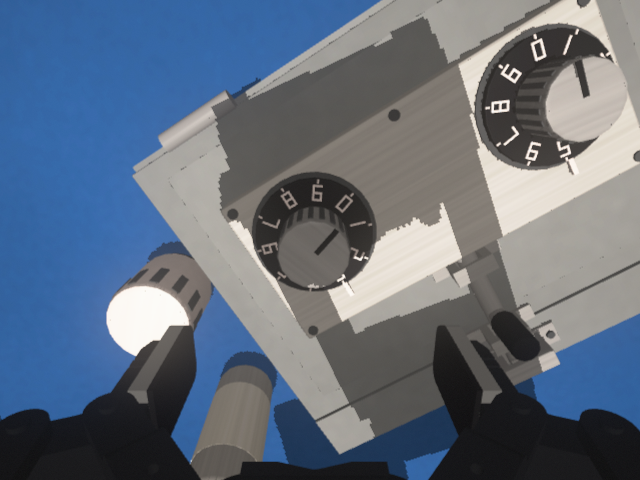

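Run:
```python
from h import *
import cv2
a=cv2.imread("pics/w3.png")
cv2.imwrite("pics/w3a.png",cv2.resize(a[165:305,245:385],None,fx=4,fy=4,interpolation=cv2.INTER_CUBIC))
cv2.imwrite("pics/w3b.png",cv2.resize(a[290:390,440:580],None,fx=4,fy=4,interpolation=cv2.INTER_CUBIC))
```

```text
(no output)
```

View pics/w3a.png

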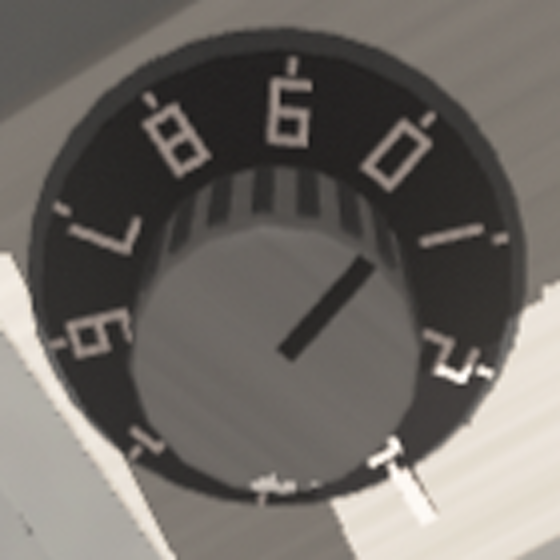

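View pics/w3b.png

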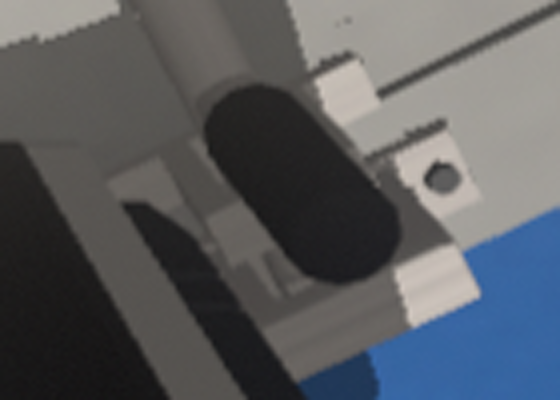

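```bash
python3 - <<'E'
from h import *
p=camera_params("wrist")
A=lambda x,y:(245+x/4,165+y/4)
w=(ray(p,A(368,264),.196)-ray(p,A(288,353),.196))[:2];print("L dial",(np.arctan2(w[1],w[0])-np.radians(7.9)+np.pi)%(2*np.pi))
print("handle",ray(p,(440+345/4,290+228/4),.192))
E
python3 -m inch '[[-1,0,0.034,-0.021,0],[-1,0,0.034,-0.021,0],[-1,0,0.034,-0.021,0],[-1,0.02,0.034,-0.021,0],[-1,0.02,0,0,0],[-1,0,0,0,0]]' && python3 -c "
from h import *
go([0.5875,-0.1485,.189])"
```

```text
L dial 1.8973066634402411
handle [ 0.45737019 -0.08497395  0.192     ]
t: 5.9
position: [0.5859, -0.1519, 0.244]
ee_rot: [0.144, -0.691, 0.141, 0.694]
wrist_force: [-0.7, 0.7, 0.5]
finger_gap: 0.0853
t 5.9 pos [ 0.5859 -0.1519  0.244 ] gap 0.0853 F [-0.7  0.7  0.5] j [-0.31  0.43  1.71  0.    1.01  1.67]
tool y in world [-0.394 -0.919 -0.003] z [-0.919  0.394  0.005] x [-0.004  0.005 -1.   ] need tool mm [55.  -3.5 -0.5]
```

```bash
python3 -m inch '[[-1,0.025,-0.004,0.000,0],[-1,0.02,0,0,0],[-1,0.006,0,0,0],[-1,0,0,0,0]]' && python3 -c "
from h import *
go([0.5878,-0.1475,.189])"
```

```text
t: 6.3
position: [0.5864, -0.1464, 0.1908]
ee_rot: [0.143, -0.69, 0.14, 0.695]
wrist_force: [0.2, -0.9, 0.1]
finger_gap: 0.0854
t 6.3 pos [ 0.5864 -0.1464  0.1908] gap 0.0854 F [ 0.2 -0.9  0.1] j [-0.3   0.49  1.76  0.01  0.91  1.67]
tool y in world [-0.393 -0.92  -0.003] z [-0.92   0.393  0.009] x [-0.007  0.006 -1.   ] need tool mm [ 1.7  0.5 -1.7]
```

```bash
python3 -m inch '[[0.3,0,0,-0.001,0],[0.3,0,0,0,0],[0.3,0,0,0,0],[0.3,0,0,0,0],[0.3,0,0,0,0],[0.3,0,0,0,0],[0.3,0,0,0,0]]' 20 && python3 -c "
from h import *
go([0.5878,-0.1475,.189]);y=toolR()[:,1];print(np.degrees(np.arctan2(y[1],y[0])))"
```

```text
t: 7.0
position: [0.5881, -0.1471, 0.1937]
ee_rot: [0.142, -0.691, 0.14, 0.695]
wrist_force: [0.6, -1.3, -7.4]
finger_gap: 0.0415
t 7.0 pos [ 0.5881 -0.1471  0.1937] gap 0.0415 F [ 0.6 -1.3 -7.4] j [-0.3   0.48  1.75  0.    0.91  1.67]
tool y in world [-0.391 -0.92  -0.002] z [-0.92   0.391  0.006] x [-0.004  0.004 -1.   ] need tool mm [4.7 0.5 0.1]
-113.04509649013796
```

Now −114.5° about tool x.

```bash
python3 -m inch '[[0.3,0,0,0,-8.5],[0.3,0,0,0,-8.5],[0.3,0,0,0,-8.5],[0.3,0,0,0,-8.5],[0.3,0,0,0,-8.5],[0.3,0,0,0,-8.5],[0.3,0,0,0,-8.5],[0.3,0,0,0,0]]' && python3 -c "
from h import *
go([0.5878,-0.1475,.189]);y=toolR()[:,1];print(np.degrees(np.arctan2(y[1],y[0])))"
```

```text
t: 7.8
position: [0.588, -0.1466, 0.1938]
ee_rot: [-0.225, -0.669, -0.229, 0.671]
wrist_force: [1.5, -0.9, -8.3]
finger_gap: 0.041
t 7.8 pos [ 0.588  -0.1466  0.1938] gap 0.041 F [ 1.5 -0.9 -8.3] j [-0.3   0.48  1.75  0.    0.91  0.62]
tool y in world [ 0.608 -0.794 -0.007] z [-0.794 -0.608  0.001] x [-0.005  0.005 -1.   ] need tool mm [4.7 0.7 0.7]
-52.5334917504993
```

Target yaw +1.5°; 54° more.

```bash
python3 -m inch '[[0.3,0,0,0,-8.5],[0.3,0,0,0,-8.5],[0.3,0,0,0,-8.5],[0.3,0,0,0,-8.5],[0.3,0,0,0,-8.5],[0.3,0,0,0,-8.5],[0.3,0,0,0,0]]' && python3 -c "
from h import *
go([0.5878,-0.1475,.189]);y=toolR()[:,1];print(np.degrees(np.arctan2(y[1],y[0])))"
```

```text
t: 8.5
position: [0.5875, -0.1463, 0.1938]
ee_rot: [-0.49, -0.507, -0.495, 0.508]
wrist_force: [0.5, -1.3, -8.7]
finger_gap: 0.0412
t 8.5 pos [ 0.5875 -0.1463  0.1938] gap 0.0412 F [ 0.5 -1.3 -8.7] j [-0.3   0.48  1.75  0.    0.91 -0.27]
tool y in world [ 1.    -0.03  -0.006] z [-0.03  -1.    -0.005] x [-0.006  0.005 -1.   ] need tool mm [4.7 0.3 1.2]
-1.7067678385469343
```

```bash
python3 -m inch '[[0.3,0,0,0,-3.5],[0.3,0,0,0,0],[-1,0,0,0,0],[-1,0,0,0,0],[-1,0,0,0,0],[-1,-0.04,0,0,0],[-1,-0.04,0,0,0],[-1,0,0,0,0]]'
python3 - <<'E'
from h import *
import cv2
go([0.4565,-.085,.25]);y=toolR()[:,1];print(np.degrees(np.arctan2(y[1],y[0])))
cv2.imwrite("pics/w4.png",capture("wrist")[:,:,::-1])
E
```

```text
t: 9.3
position: [0.5884, -0.1466, 0.2773]
ee_rot: [0.497, 0.5, 0.502, -0.501]
wrist_force: [0.7, -0.2, -0.8]
finger_gap: 0.0855
t 9.3 pos [ 0.5884 -0.1466  0.2773] gap 0.0855 F [ 0.7 -0.2 -0.8] j [-0.3   0.4   1.66  0.    1.09 -0.3 ]
tool y in world [ 1.    -0.002 -0.006] z [-0.002 -1.    -0.005] x [-0.006  0.005 -1.   ] need tool mm [  28.3 -131.9  -61.1]
-0.1286989974585197
```

View pics/w4.png

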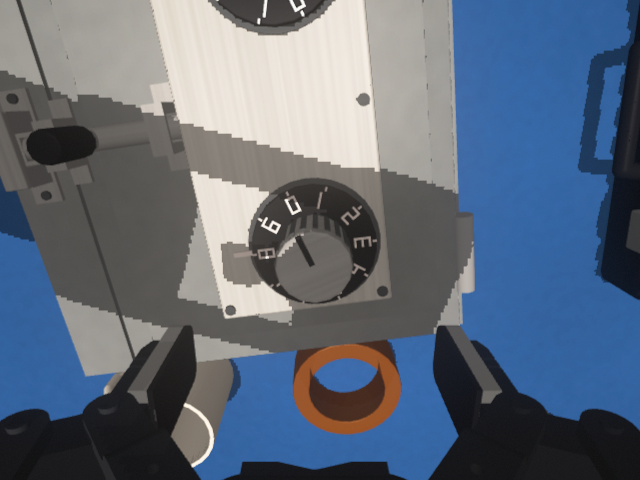

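Run:
```python
import cv2
a=cv2.imread("pics/w4.png")
cv2.imwrite("pics/w4a.png",cv2.resize(a[170:310,225:390],None,fx=4,fy=4,interpolation=cv2.INTER_CUBIC))
```

```text
(no output)
```

View pics/w4a.png

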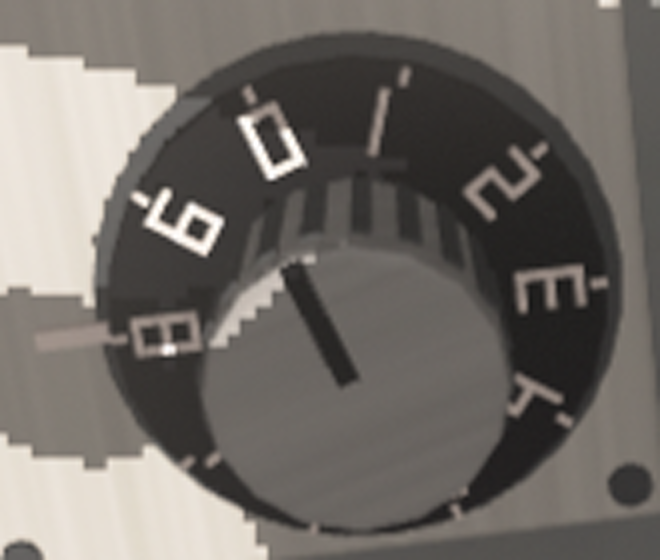

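```bash
python3 - <<'E'
from h import *
p=camera_params("wrist")
A=lambda x,y:(225+x/4,170+y/4)
w=(ray(p,A(290,266),.196)-ray(p,A(348,383),.196))[:2];print("R dial",(np.arctan2(w[1],w[0])-np.radians(7.9)+np.pi)%(2*np.pi))
E
python3 -m inch '[[-1,0,-0.04,-0.02,0],[-1,0,-0.04,-0.02,0],[-1,0,-0.04,-0.02,-8],[-1,0.015,0,0,0],[-1,0,0,0,0]]' && python3 -c "
from h import *
go([0.4563,-0.0855,.187]);y=toolR()[:,1];print(np.degrees(np.arctan2(y[1],y[0])))"
```

```text
R dial 5.005174954847599
t: 9.85
position: [0.4617, -0.0835, 0.2575]
ee_rot: [0.529, 0.464, 0.537, -0.465]
wrist_force: [-0.5, -0.5, 0.8]
finger_gap: 0.0854
t 9.85 pos [ 0.4617 -0.0835  0.2575] gap 0.0854 F [-0.5 -0.5  0.8] j [-0.25  0.22  1.98  0.    0.95 -0.39]
tool y in world [ 0.991  0.136 -0.009] z [ 0.136 -0.991 -0.008] x [-0.01   0.007 -1.   ] need tool mm [70.5 -4.9  1.8]
7.797004005435206
```

```bash
python3 -m inch '[[-1,0.03,-0.005,0.002,0],[-1,0.025,0,0,0],[-1,0.01,0,0,0],[-0.2,0,0,0,0],[-0.2,0,0,0,0],[-0.2,0,0,0,0]]' 20 && python3 -c "
from h import *
go([0.4563,-0.0855,.188])
import cv2
cv2.imwrite('pics/w5.png',capture('wrist')[:,:,::-1])"
```

```text
t: 10.45
position: [0.4591, -0.0868, 0.1921]
ee_rot: [0.528, 0.466, 0.535, -0.467]
wrist_force: [1.1, 0.2, -0.7]
finger_gap: 0.0513
t 10.45 pos [ 0.4591 -0.0868  0.1921] gap 0.0513 F [ 1.1  0.2 -0.7] j [-0.25  0.31  2.06  0.01  0.78 -0.39]
tool y in world [ 0.991  0.131 -0.008] z [ 0.131 -0.991 -0.007] x [-0.009  0.006 -1.   ] need tool mm [ 4.2 -2.6 -1.6]
```

View pics/w5.png

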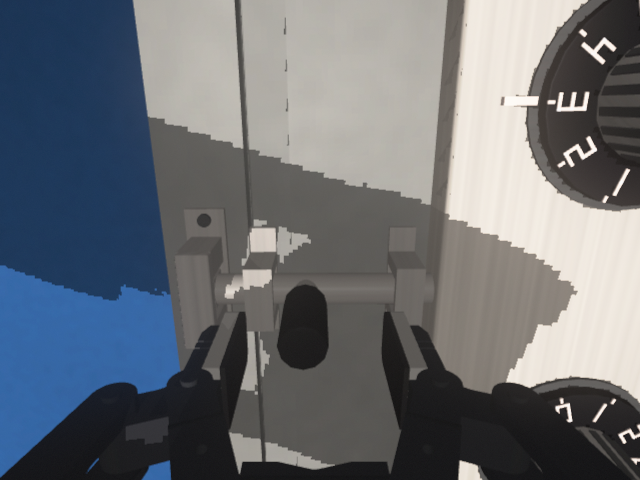

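```bash
python3 -m inch '[[-0.2,0.003,-0.003,-0.002,0],[0.8,0,0,0,0],[0.8,0,0,0,0],[0.8,0,0,0,0],[0.8,0,0,0,0],[0.8,0,0,0,0],[0.8,0,0,0,0]]' 25 && python3 -c "
from h import *
go([0.4563,-0.0855,.188])"
```

```text
t: 11.2
position: [0.4565, -0.0853, 0.1907]
ee_rot: [0.529, 0.466, 0.534, -0.466]
wrist_force: [-0.3, 0.3, -0.3]
finger_gap: 0.0168
t 11.2 pos [ 0.4565 -0.0853  0.1907] gap 0.0168 F [-0.3  0.3 -0.3] j [-0.25  0.31  2.07  0.01  0.77 -0.39]
tool y in world [ 0.991  0.131 -0.005] z [ 0.131 -0.991 -0.006] x [-0.006  0.005 -1.   ] need tool mm [ 2.7 -0.2  0.2]
```

Gripped (gap 16.8 mm). Slide along tool +y.

```bash
python3 -m inch '[[0.8,0,0.008,0,0],[0.8,0,0.008,0,0],[0.8,0,0.006,0,0],[0.8,0,0,0,0]]' && python3 -c "
from h import *
go([0.4565+.0218,-0.0853+.00303,.190])"
```

```text
t: 11.6
position: [0.4768, -0.0823, 0.1905]
ee_rot: [0.527, 0.464, 0.536, -0.467]
wrist_force: [-10.0, -5.3, 14.8]
finger_gap: 0.0171
t 11.6 pos [ 0.4768 -0.0823  0.1905] gap 0.0171 F [-10.   -5.3  14.8] j [-0.24  0.34  2.02  0.    0.8  -0.37]
tool y in world [ 0.991  0.132 -0.012] z [ 0.131 -0.991 -0.007] x [-0.013  0.005 -1.   ] need tool mm [0.5 1.5 0.1]
```

```bash
python3 -m inch '[[0.8,0,0.004,0,0],[0.8,0,0.003,0,0],[0.8,0,0,0,0]]' && python3 -c "
from h import *
go([0.4565+.0218,-0.0853+.00303,.190])
import cv2
cv2.imwrite('pics/w6.png',capture('wrist')[:,:,::-1])"
```

```text
t: 11.9
position: [0.4768, -0.0824, 0.1905]
ee_rot: [0.524, 0.459, 0.541, -0.471]
wrist_force: [0.9, 2.0, 4.1]
finger_gap: 0.0173
t 11.9 pos [ 0.4768 -0.0824  0.1905] gap 0.0173 F [0.9 2.  4.1] j [-0.23  0.34  2.01 -0.    0.82 -0.36]
tool y in world [ 0.991  0.135 -0.028] z [ 0.134 -0.991 -0.008] x [-0.029  0.004 -1.   ] need tool mm [0.5 1.6 0.1]
```

View pics/w6.png

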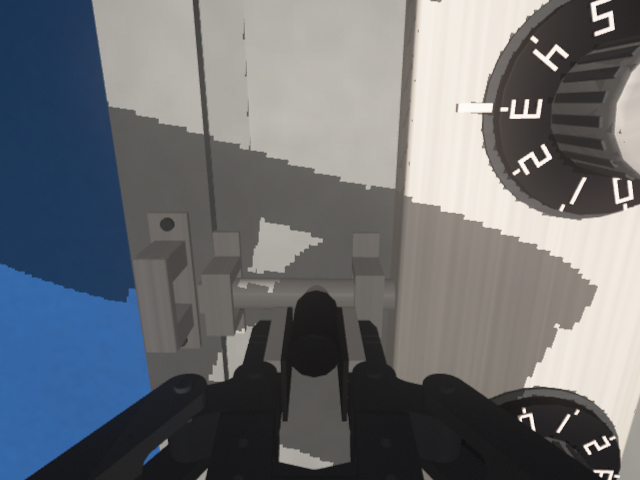

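```bash
python3 -m inch '[[-0.2,0,0,0,0],[-0.2,0,0,0,0],[-0.2,0,0,0,0],[-0.2,-0.03,0,0,0],[-0.2,-0.04,0,0,0],[-0.2,-0.04,0,0,0],[-0.2,-0.04,0,0,0],[-0.2,0,0,0,0]]' && python3 -c "
from h import *
go([0.4565+.0218,-0.0853+.00303,.190])
import cv2
p=camera_params('wrist')
for s in(0,.018,.022):print(proj(p,[.4565+.991*s,-.0853+.137*s,.192]))
cv2.imwrite('pics/w7.png',capture('wrist')[:,:,::-1])"
```

```text
t: 12.75
position: [0.4838, -0.0823, 0.3451]
ee_rot: [0.524, 0.46, 0.541, -0.47]
wrist_force: [0.5, 0.2, -1.0]
finger_gap: 0.0511
t 12.75 pos [ 0.4838 -0.0823  0.3451] gap 0.0511 F [ 0.5  0.2 -1. ] j [-0.23  0.18  1.8  -0.    1.19 -0.36]
tool y in world [ 0.99   0.135 -0.028] z [ 0.135 -0.991 -0.009] x [-0.029  0.005 -1.   ] need tool mm [155.2  -1.1   0.5]
[280.67705653 227.9896569 ]
[306.78872547 228.17334978]
[312.60286956 228.21425168]
```

View pics/w7.png

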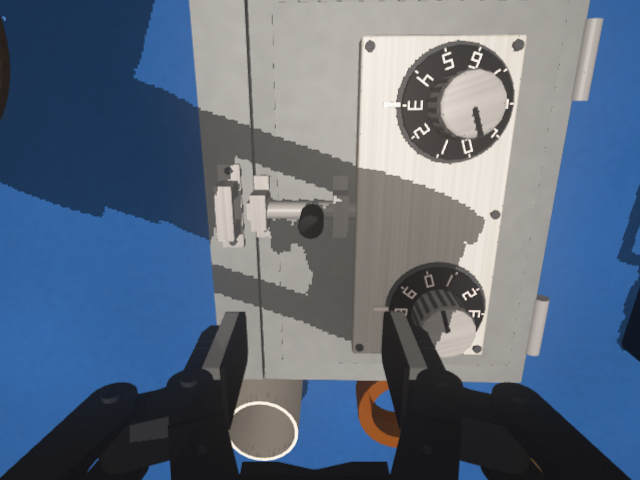

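Run:
```python
import cv2
from h import *
a=cv2.imread("pics/w7.png")
cv2.imwrite("pics/w7a.png",cv2.resize(a[150:270,200:360],None,fx=5,fy=5,interpolation=cv2.INTER_CUBIC))
t=capture("top")[:,:,::-1];cv2.imwrite("pics/top8.png",t)
```

```text
(no output)
```

View pics/w7a.png

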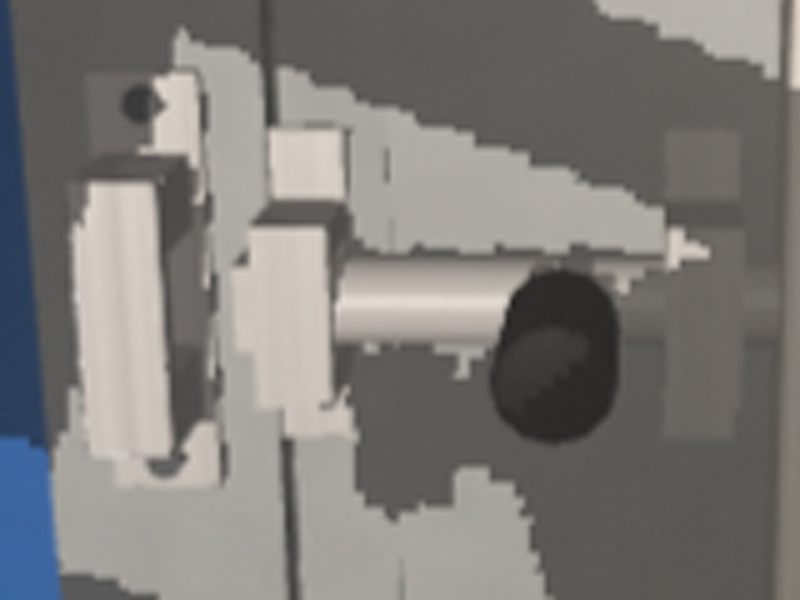

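View pics/top8.png

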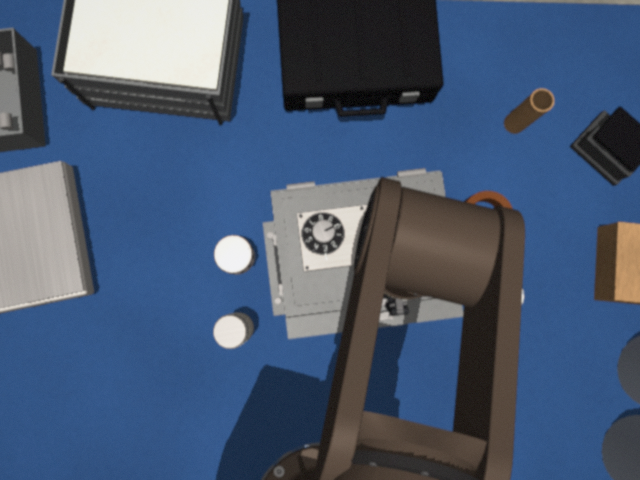

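Run:
```python
from h import *
p=camera_params("wrist");C=lambda x,y:(200+x/5,150+y/5)
u=np.array([np.cos(.138),np.sin(.138)])
f=ray(p,C(293,315),.155)[:2]@u;r=ray(p,C(702,330),.155)[:2]@u;h=ray(p,C(553,380),.192)[:2]@u
k=ray(p,C(125,320),.158)[:2]@u
print("guides dist",r-f,"handle x from front guide",h-f-.098,"rear",h-r-.034,"keeper",h-k-.124,"(shut -.078, open -.056)")
```

```text
guides dist 0.06241965057311438 handle x from front guide -0.05674154752578406 rear -0.05516119809889844 keeper -0.057589023551746055 (shut -.078, open -.056)
```

```bash
python3 -c "
from workcell import job
print(job.sign_off())"
```

```text
the job is handed in; nothing more can be done
None
```

I set the left dial to 3 and the right dial to 8, then gripped the bolt's handle and slid it back until it stopped moving. I then opened the jaws, raised the gripper about 15 cm clear and handed the job in at about 13 s of the 67 s allowed; no verdict was reported.

| Item | Last reading | Required |
|---|---|---|
| Left dial | 1.897 rad | 1.885 ± 0.2 |
| Right dial | 5.005 rad | 5.027 ± 0.2 |
| Bolt | about 20.5–22 mm back | more than 18 mm |

- **Dials:** each was measured from its black line after I let go of it. In the last wrist picture the left dial's 3 stood at its index mark. The right dial's 8 was partly hidden by a finger there, but it lined up in the picture taken just after release.
- **Bolt:** the readings differ by about 1.5 mm. The gripper's own travel gave 20.5 mm, the wrist camera 20.6 mm, and the handle's position against the guides and keeper 20.4 to 22.8 mm. A second push moved it no farther, and its nose was seen clear of the keeper.
- **Things around the box:** in the last top picture the oil filter and spray can were where they had been. The arm mostly hid the mug and tape roll there. The last wrist picture shows the mug upright and the tape roll partly behind a finger, but I did not measure their positions again.

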